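Clear the cake portioner's catch cover and hold it shut at its quarter-turn fastener

ROBOT

A 7-joint arm with a two-finger parallel gripper is mounted at the origin on the work surface; the furniture and walls round the work are solid. World frame = base frame: x ahead of the robot, y to its left, z up, the work surface at z = 0. Lengths are in m, angles in rad, forces in N, time in s.
With the tool pointing down it reaches from about 0.4 to 0.85 m from the base axis. Payload 4.5 kg.
Tool frame: the origin (TCP) lies midway between the tips of the shut fingers; the grasp point (between the pads) lies 19 mm behind it; z points along the fingers, y is the line along which they close (so a half turn about z gives the same grasp; the last joint's range is limited). The gripper opens to 88 mm and grips with 3 to 60 N. Pads are 18 mm wide; open, the fingers measure 123 mm over their backs; the gripper's body (75 mm by 187 mm) begins 45 mm behind the grasp point.
Start: joints at [1.26, 0.689, -0.195, 1.565, 0.157, 0.902, -0.215], TCP at [0.211, -0.588, 0.208] pointing down, gripper open.
Joint ranges: [-3.01, 3.01], [-0.46, 2.08], [-1.47, 1.51], [0.13, 2.56], [-1, 4.14], [0.04, 2.09], [-2.66, 2.66]. Speed limits (rad/s): [2.57, 2.57, 3.14, 3.14, 3.14, 3.14, 3.14].

INTERFACE

Orientations are given as a unit quaternion [x, y, z, w].
In Python, from plant import r, eyes, finish_job gives the robot as it stands. The module is installed in compiled form; this text tells all that it offers.
- The arm moves only by the tool move_arm, never from a script. Its argument "motion" is a list of rows, each a list of 7 numbers: the shift along the tool's x, y, z in mm, then the turn, a rotation vector about the tool's x, y, z in degrees, then the closure, from 0 (fully open) to 1 (shut). A call has 1 to 5 rows; each row is the pose to reach, as a shift and turn from the pose commanded when the call began, along the tool's axes at that moment; what a row does not reach only later rows make up. A row lasts 1/8 s, in which the tool goes at most 62.5 mm and 10.7 degrees, less where a joint would pass 70% of its speed; a pose out of reach is approached as far as the arm can. A call with a gripper value outside its range is refused whole. The fingers move at their own pace and stop on an object; "newtons" is the grip in N (left out, the last holds). Time passes only in rows, so rows that repeat a pose let the fingers close. It gives the time, the measured TCP pose, the force, the opening and the grip force at its end, in the units of the state.
- r.get_state(): the state, without advancing time (a new reading comes with each control period).
- eyes.snapshot(name): name is "scene" or "top" or "wrist"; returns a dict with "frame" (384x512x3 uint8, red, green, blue), "z_map" (384x512 float32, m along the optical axis (not along the pixel's ray), 0 where there is no reading), "intrinsics" (3x3 intrinsics, pixels), "world_to_cam" (4x4, takes a point from world to camera coordinates). Camera axes: x right, y down, z forward; pixel columns grow to the right and rows downward; lengths in m; the calibration is good to about 2 mm. A picture is of the moment at which its call begins.
- finish_job(): hands the job in; it is judged then, once.
The state is a dict: "clock": time; "q": joint angles; "qd": joint speeds; "joint_torque": joint torques, N m; "tool_pos": TCP position; "eef_rot": TCP orientation; "contact_force": force on the tool from outside, world axes, zero at the start; "moment": the same for the moment, N m; "opening": opening from 0.0 (shut) to 1.0 (fully open); "finger_force": force on a finger pad.
Only numpy, scipy, OpenCV 4.12 (cv2) and the standard library are available. Lean on these libraries where they do the work, as an engineer would, in place of code of your own. Each camera call takes 0.05 s, during which the arm holds its last target. There are 200 camera calls.

TASK

Take the two cake pieces off the portioner's catch cover and stand them upright on the flat tray beside it, leaving everything else where it is. Then turn the cover's wing fastener until its bar lines up with the two ridges on the cover, and push the cover fully down against its frame. Finish while still holding it pressed down; do not let go.

Things in the scene. Friction and masses are not known exactly. Their poses are not given: they have to be found in the camera images.
- machine: Cake portioner, low metal appliance fixed to the worktop, 290 mm wide (y). Origin on the worktop under the centre of its catch cover; x points to the housing at the back, y left, z up. Housing with dark outlet mouth: x 84 to 130 mm, 118 mm high. Before it lies the catch cover, 160 x 290 mm, a shallow tray with the wing fastener at its centre and a cake piece on either side.
- cover_centre (a point): Centre of the catch cover's upper face while up, 67 mm above the worktop (57 when fully pressed); stays put when the cover moves. Cover's lip: 8 mm high at front, left and right. Two dark raised ridges, 26 x 4.5 x 1.6 mm, lie on the cover along the machine's x, 27 to 53 mm before and behind this point.
- cover (a joint): How far the cover is pressed down, m: 0 = up on its springs, with a 10 mm gap to its frame; 0.010 = fully down on the frame. Slides straight down, springs back when let go. About 5 N starts it, about 10 N holds it fully down. If the fastener is not lined up, its tongue strikes the frame and the cover stops after about 2 mm.
- fastener (a joint): Angle of the wing fastener relative to the cover, rad, growing anticlockwise from above. 0 = bar in line with the two ridges (along the machine's x), where its tongue fits the frame's slot; it passes only within about 0.15 rad of 0. Starts at 0.7 to 1.45, turns stiffly (0.06 N m), stays where left; no stop at 0 (stops at -0.6 and 1.65).
- wing (a point): Middle of the fastener's upright bar, on its turning axis, 88 mm above the worktop while the cover is up; moves and turns with it. Bar: 36 mm long (this point's x), 11 mm thick (its y: pinch here from above), 28 mm high, from 74 to 102 mm above the worktop; it stands on a round head, 30 mm across, 7 mm high.
- piece_a_mid (a point): Centre, half-way up, of the taller cake piece: 57 (its x) x 52 (its y) x 83 mm (z), 41.5 mm above its underside. Roughly a block; grasp across its y.
- piece_b_mid (a point): Centre, half-way up, of the lower cake piece: 75 (its x) x 56 (its y) x 75 mm (z), 37.5 mm above its underside. Roughly a block; grasp across its y.
- tray_floor (a point): Centre of the floor of the flat tray, 3 mm above the worktop. Tray 332 (x) x 269 (y) x 21 mm, fixed; flat floor 150 mm along x and 118 mm along y each way from here. An older cake piece stands in its far left corner (about x +100, y +67 mm), tongs lie across its near end (about x -110 mm); the rest is free.
- old_piece: Low cake piece 82 x 76 x 46 mm that is already on the tray; origin under it. Leave it.
- squeeze: Squeeze bottle, 56 mm across, 184 mm high, on the left counter; origin under it. Leave it.
- cup: Measuring cup 74 x 103 x 74 mm on the left counter; origin under it. Leave it.
- timer: Kitchen timer 94 x 68 x 34 mm on the left counter; origin under it. Leave it.
Things that resemble listed ones, but are neither listed nor needed, are in the scene too. Leave any orange or red look-alike of the part that bears piece_a_mid alone.

How it is judged:
By the outcome, as a careful person would: the job done as asked, in the order asked, and still so for the second after the job is handed in, while the arm keeps its last pose, push and grip.
It also fails if it takes over 72 s, if anything falls off the work surface, if the arm or the gripper's body presses on something with over 40 N, if the wrist force passes 120 N, or if a joint passes its speed limit or range.

## Working session

There is one attempt and no reset: what is moved stays moved. The work goes in short steps, Python scripts to look and compute and a tool call to move; the robot and the scene stay as the last step left them, time stands still between calls to the robot, and variables do not carry over. Pictures are saved under pics/ and viewed, at most 10 in all, crops included, and the job is handed in when it is done.

Besides the shell and the picture viewer there is one more tool, called after "Request:" as name(argument=value, ...) on one line, values as JSON. move_arm: Moves the arm, as the interface text tells. Its arguments: {"type":"object","properties":{"motion":{"type":"array","items":{"type":"array","items":{"type":"number"}}},"newtons":{"type":"number"}},"required":["motion"]}

```bash
mkdir -p pics; cat > h.py <<'E'
import numpy as np, cv2
from plant import r, eyes, finish_job
from scipy.spatial.transform import Rotation as R
def snap(n):
    s=eyes.snapshot(n); K=s["intrinsics"]; T=np.array(s["world_to_cam"]); z=s["z_map"]
    v,u=np.mgrid[:384,:512]
    c=np.stack([(u-K[0,2])/K[0,0]*z,(v-K[1,2])/K[1,1]*z,z],-1)
    P=(c-T[:3,3])@T[:3,:3]; P[z==0]=np.nan
    return s["frame"],P,K,T
def save(n,im): cv2.imwrite("pics/"+n,im[...,::-1])
E
python3 - <<'E'
from h import *
for n in("scene","top"):
    f,P,K,T=snap(n); np.savez(n,f=f,P=P,K=K,T=T)
    save(n+"0.png",cv2.resize(f,(800,600)))
    print(n,-T[:3,:3].T@T[:3,3],K[0,0])
s=r.get_state(); print(s["tool_pos"],s["eef_rot"],s["contact_force"],s["clock"])
print(R.from_quat(s["eef_rot"]).as_matrix().round(3))
E
```

```text
scene [-0.01679886  0.58826198  1.0299256 ] 385.8742995031426
top [0.13183925 0.04227699 1.45473401] 434.0269281063908
[ 0.2110207  -0.58766608  0.20680279] [ 9.85168020e-01  1.71590554e-01 -2.00189510e-04 -7.83837773e-04] [ 0.13823358 -0.1589563  -0.24409324] 0.1
[[ 0.941  0.338 -0.001]
 [ 0.338 -0.941  0.001]
 [-0.    -0.002 -1.   ]]
```

View pics/scene0.png

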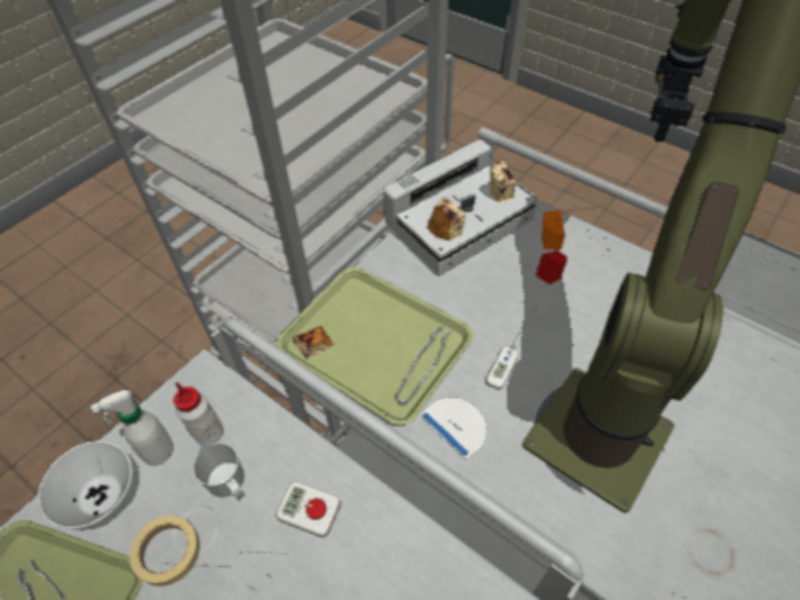

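View pics/top0.png

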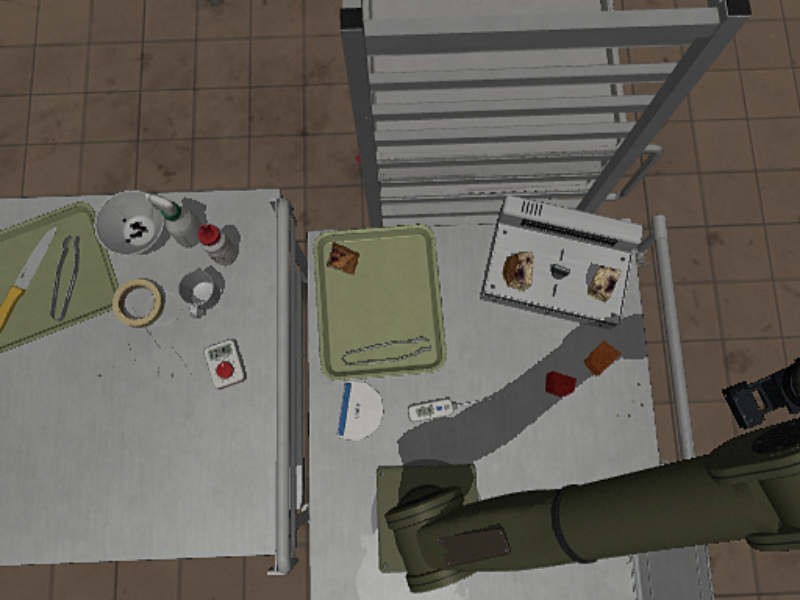

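The scene picture shows the machine (top view) at about (560,265) of 800x600, with the wing at (560,271). Things that could be taken for the pieces:
- the left piece on the cover (520,270)
- the right piece on the cover (602,282)
- an orange block (602,358) and a red block (560,383) on the worktop
- the old piece on the tray (343,258)

I choose the two on the cover, and check that with heights and one crop.

```bash
cat > m.py <<'E'
from h import *
d=np.load("top.npz"); f,P,K,T=d["f"],d["P"],d["K"],d["T"]
sub=np.zeros((384,512),bool); sub[120:215,300:420]=1
z=P[...,2]
def rect(m,name,off=0):
    m=m&sub; n,l,st,c=cv2.connectedComponentsWithStats(m.astype(np.uint8))
    for i in range(1,n):
        if st[i,4]<25: continue
        q=P[l==i]; (cx,cy),(w,h),a=cv2.minAreaRect(q[:,:2].astype(np.float32))
        print(name,st[i,4],"px",c[i].round(),"c",round(cx,4),round(cy,4),"wh",round(w,4),round(h,4),"a",round(a,1),"z",np.nanpercentile(q[:,2],[5,50,95]).round(4))
rect((z>.055)&(z<.08),"cover")
rect((z>.085),"high")
rect((z>.128),"tops")
rect((z>.11)&(z<.125),"housing")
# dark ridge/wing pixels
g=f.max(-1)
rect((g<90)&(z>.055)&(z<.11),"dark")
save("crop1.png",cv2.resize(f[120:215,300:420],(800,633))[:600])
t=(P[...,2]>.0)&(P[...,2]<.012)
hsv=cv2.cvtColor(f,cv2.COLOR_RGB2HSV)
g=(hsv[...,0]>25)&(hsv[...,0]<45)&(hsv[...,1]>50); g[:,:195]=0; g[:,295:]=0; g[:130]=0; g[260:]=0
n,l,st,c=cv2.connectedComponentsWithStats(g.astype(np.uint8)); i=1+st[1:,4].argmax()
q=P[l==i]; print("tray",cv2.minAreaRect(q[:,:2].astype(np.float32)),np.nanpercentile(q[:,2],[5,50,95]))
E
python3 m.py
```

```text
cover 95 px [309. 124.] c 0.6658 -0.1556 wh 0.0795 0.0271 a 71.7 z [0.0576 0.0713 0.0787]
cover 277 px [350. 124.] c 0.6694 -0.2837 wh 0.2406 0.0398 a 79.7 z [0.0572 0.073  0.0793]
cover 3594 px [357. 174.] c 0.4972 -0.2982 wh 0.2926 0.1792 a 73.9 z [0.0616 0.0671 0.0741]
high 191 px [387. 124.] c 0.6483 -0.4088 wh 0.0286 0.0768 a 1.0 z [0.0866 0.1174 0.163 ]
high 1499 px [366. 142.] c 0.5891 -0.3258 wh 0.2948 0.0509 a 73.9 z [0.0928 0.1162 0.1218]
high 46 px [418. 146.] c 0.5619 -0.4965 wh 0.0056 0.0647 a 87.9 z [0.0878 0.1055 0.1132]
high 347 px [332. 172.] c 0.4869 -0.206 wh 0.0499 0.0688 a 85.0 z [0.093  0.1274 0.1403]
high 52 px [359. 172.] c 0.4892 -0.2967 wh 0.0349 0.0116 a 65.0 z [0.0855 0.0995 0.1052]
high 292 px [387. 180.] c 0.4524 -0.3743 wh 0.0454 0.0556 a 67.7 z [0.094  0.1316 0.147 ]
tops 59 px [385. 122.] c 0.6367 -0.3822 wh 0.0317 0.0175 a 59.3 z [0.1303 0.1487 0.1705]
tops 167 px [335. 169.] c 0.4924 -0.2118 wh 0.0385 0.0578 a 83.5 z [0.1288 0.1343 0.1418]
tops 177 px [388. 177.] c 0.4576 -0.3765 wh 0.0458 0.0439 a 68.4 z [0.1293 0.1381 0.148 ]
housing 1209 px [366.
[... 322 characters left out ...]
.0572 0.0689 0.1039]
dark 509 px [357. 147.] c 0.5896 -0.2842 wh 0.3616 0.0563 a 63.3 z [0.0591 0.0864 0.1087]
dark 45 px [417. 150.] c 0.5602 -0.5029 wh 0.0177 0.0615 a 89.7 z [0.0614 0.0994 0.1077]
dark 74 px [325. 171.] c 0.5034 -0.1915 wh 0.0183 0.076 a 71.5 z [0.0669 0.09   0.1083]
dark 82 px [357. 174.] c 0.489 -0.2923 wh 0.0401 0.0232 a 47.4 z [0.0667 0.0855 0.1043]
dark 93 px [378. 178.] c 0.4705 -0.367 wh 0.0254 0.0783 a 76.9 z [0.0617 0.0682 0.1028]
dark 44 px [392. 204.] c 0.3873 -0.4015 wh 0.0334 0.0219 a 70.7 z [0.0623 0.0678 0.0753]
tray ((0.4458010196685791, 0.08343629539012909), (0.3285618722438812, 0.2442978471517563), 9.337043762207031) [-0.00246126  0.00381395  0.02099874]
```

View pics/crop1.png

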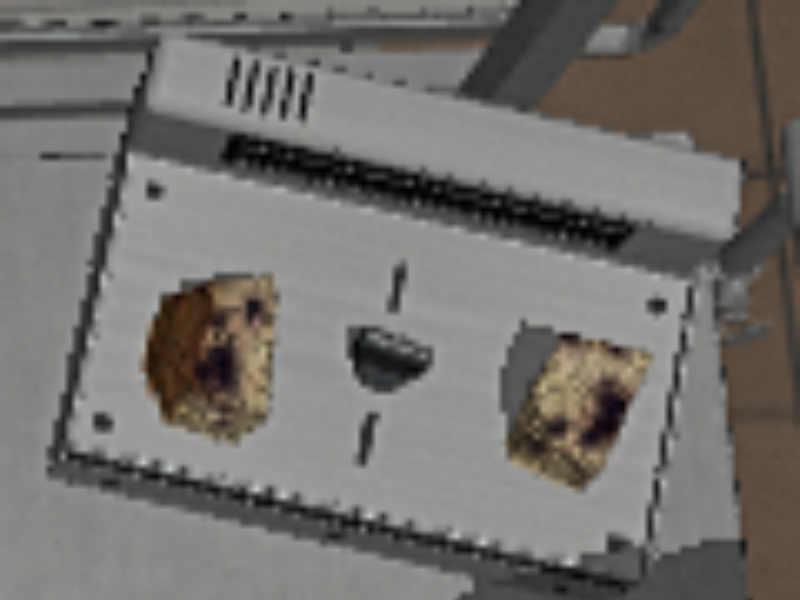

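The crop shows the two marbled pieces on the cover: left one at crop (212,357), right at (580,412). The wing is at (390,355), and the ridges at (398,287) and (368,438). By height the right piece (top at about 0.148) is A and the left (about 0.141) is B. The orange and red blocks are off the cover.

```bash
cat >> h.py <<'E'
def to(x,y,z,yaw):
    "shift (mm) in tool axes and turn (deg) about tool z to reach a downward pose with tool x at world yaw (deg)"
    s=r.get_state(); M=R.from_quat(s["eef_rot"])
    G=R.from_euler("z",yaw,degrees=True)*R.from_euler("x",180,degrees=True)
    print("to",(M.inv().apply(np.array([x,y,z])-s["tool_pos"])*1e3).round(1),(M.inv()*G).as_rotvec(degrees=True).round(1),"t",s["clock"])
E
python3 - <<'E'
from h import *
d=np.load("top.npz"); f,P,T,K=d["f"],d["P"],d["T"],d["K"]
print(T[:3,:3].round(3))
hsv=cv2.cvtColor(f,cv2.COLOR_RGB2HSV)
print(hsv[200,245],P[200,245],hsv[150,240])
m=(abs(hsv[...,0].astype(int)-int(hsv[200,245,0]))<8)&(hsv[...,1]>40)
w=np.zeros_like(m); w[135:250,197:290]=1; m&=w
n,l,st,c=cv2.connectedComponentsWithStats(m.astype(np.uint8)); i=1+st[1:,4].argmax()
print(st[i])
q=P[l==i]
for lo,hi in((-1,1),(.012,.04)):
    k=q[(q[:,2]>lo)&(q[:,2]<hi)][:,:2].astype(np.float32); print(cv2.minAreaRect(k))
# rim edges: fit lines on outer left/right/top
ys=np.arange(165,225)
for side in(0,-1):
    pt=np.array([P[y,np.flatnonzero(l[y]==i)[side]] for y in ys]); vx=np.polyfit(pt[:,0],pt[:,1],1); print("edge",np.degrees(np.arctan(vx[0])),pt.mean(0))
# ridges: dark pixels at cover plane
g=f.max(-1)
for a,b,c_,d_ in((158,168,355,364),(180,191,350,360)):
    mm=g[a:b,c_:d_]<110; v,u=np.nonzero(mm); print("ridge",P[a:b,c_:d_][mm].mean(0),mm.sum())
to(.46,-.32,.33,-16)
E
```

```text
[[-0.038 -0.999 -0.002]
 [-0.976  0.038 -0.215]
 [ 0.215 -0.006 -0.977]]
[ 34  65 121] [0.43060299 0.07631036 0.00253646] [ 36  68 101]
[ 201  143   85  101 6990]
((0.46072477102279663, 0.08481605350971222), (0.34157854318618774, 0.2701725661754608), 2.4045403003692627)
((0.4564187228679657, 0.08531498908996582), (0.33247071504592896, 0.26906490325927734), 2.6706886291503906)
edge 2.873021991300089 [0.45209375 0.21725865 0.01980928]
edge 2.5359157376475507 [ 0.44165426 -0.0481668   0.02032169]
ridge [ 0.52912317 -0.30827765  0.06806496] 13
ridge [ 0.45259214 -0.28647155  0.06832876] 13
to [ 324.8 -167.9 -123. ] [-0.1  0.  35.8] t 0.1
```

Request:
move_arm(motion=[[0, 0, -60, 0, 0, 0, 0], [40, -20, -115, 0, 0, 10, 0], [95, -50, -123, 0, 0, 20, 0], [150, -80, -123, 0, 0, 30, 0], [205, -110, -123, 0, 0, 36, 0]])

```text
clock: 0.72
tool_pos: [0.3633, -0.4191, 0.3306]
eef_rot: [0.99, -0.143, 0.0, 0.0]
contact_force: [0.6, -1.1, -0.9]
opening: 0.999
finger_force: 0.0
```

Request:
move_arm(motion=[[30, -85, 0, 0, 0, 0, 0], [59, -115, 0, 0, 0, 0, 0], [59, -115, 0, 0, 0, 0, 0], [59, -115, 0, 0, 0, 0, 0]])

```text
clock: 1.23
tool_pos: [0.4508, -0.3268, 0.3301]
eef_rot: [0.99, -0.141, -0.001, 0.0]
contact_force: [-0.6, -0.6, -0.8]
opening: 0.997
finger_force: 0.0
```

```bash
python3 - <<'E'
from h import *
to(.46,-.32,.33,-16)
f,P,K,T=snap("wrist"); np.savez("wrist1",f=f,P=P,K=K,T=T); save("wrist1.png",f)
print(-T[:3,:3].T@T[:3,3]); print(T[:3,:3].round(2))
E
```

```text
to [ 7.  -9.1  0.1] [ 0.   0.1 -0.2] t 1.225
[ 0.52488678 -0.34769864  0.50670552]
[[-0.28 -0.96  0.  ]
 [-0.92  0.27  0.3 ]
 [-0.29  0.08 -0.95]]
```

View pics/wrist1.png

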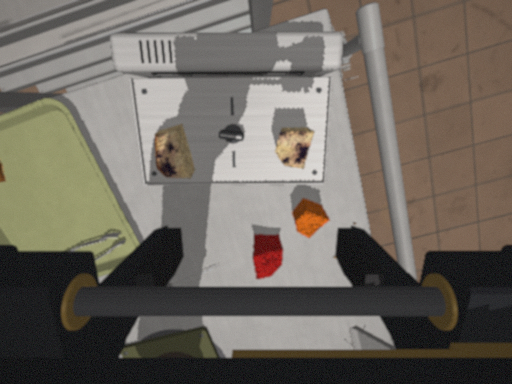

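The wrist view shows the cover with piece B at (173,153), piece A at (295,147), the wing at (232,133) and the ridges at (232,105) and (234,160). The orange and red blocks are outside at (310,217) and (267,255).

```bash
cat > p.py <<'E'
from h import *
c0=np.array([.491,-.297]); a=np.radians(-15.9); B=np.array([[np.cos(a),np.sin(a)],[-np.sin(a),np.cos(a)]])
for n in("top","wrist1"):
    d=np.load(n+".npz"); P=d["P"]; m=(P[...,:2]-c0)@B.T; z=P[...,2]
    i=(abs(m[...,0])<.075)&(abs(m[...,1])<.14)
    for nm,s in(("A",m[...,1]<-.04),("B",m[...,1]>.04),("W",abs(m[...,1])<.03)):
        for lo,hi in ((.08,.2),(.135,.2)) if nm!="W" else ((.09,.11),):
            k=i&s&(z>lo)&(z<hi); q=m[k]
            if len(q)<10: continue
            R_=cv2.minAreaRect((q*1e3).astype(np.float32)); hull=(q*1e3)
            print(n,nm,lo,len(q),"rect",np.round(R_[0],1),np.round(R_[1],1),round(R_[2],1),"bbox",q.min(0).round(4)*1e3,q.max(0).round(4)*1e3,"zmax",np.percentile(z[k],98).round(4))
    f=d["f"]; g=f.max(-1); k=(g<110)&(abs(z-.068)<.006)&(abs(m[...,1])<.02)&(abs(m[...,0])>.024)&(abs(m[...,0])<.056)
    for sg in(-1,1): q=m[k&(m[...,0]*sg>0)]; print(n,"ridge",(q.mean(0)*1e3).round(1),len(q))
    # wing: PCA
    k=(g<120)&(z>.093)&(z<.108)&(np.hypot(m[...,0],m[...,1])<.03); q=m[k]; q0=q-q.mean(0); u,s_,vt=np.linalg.svd(q0,full_matrices=False); print("wing",(q.mean(0)*1e3).round(1),vt[0].round(2),np.degrees(np.arctan2(vt[0,1],vt[0,0])).round(1),(s_/np.sqrt(len(q))*1e3).round(1))
E
python3 p.py
python3 - <<'E'
from h import *
d=np.load("wrist1.npz"); save("w1crop.png",cv2.resize(d["f"][70:190,130:340],(800,457),interpolation=cv2.INTER_CUBIC))
E
```

```text
top A 0.08 298 rect [-16.  -84.9] [45.4 55.6] 83.6 bbox [ -45.8 -110.2] [ 10.7 -62.4] zmax 0.1485
top A 0.135 118 rect [ -5.3 -86.2] [47. 32.] 87.5 bbox [ -21.  -110.2] [ 10.7 -62.4] zmax 0.1495
top B 0.08 362 rect [-29.  87.] [68.8 51.1] 10.9 bbox [-59.1  58.4] [  9.3 113.2] zmax 0.1419
top B 0.135 76 rect [-19.9  81. ] [32.6 40.9] 83.9 bbox [-41.2  64.8] [-0.2 98.5] zmax 0.1451
top W 0.09 46 rect [-1.9 -0.6] [33.9 11.6] 80.9 bbox [ -9.6 -17.2] [ 4.  16.1] zmax 0.1068
top ridge [-39.8  -0.4] 13
top ridge [40.7 -0.7] 12
wing [-3.1 -0.8] [-0.13 -0.99] -97.4 [10.4  3.4]
wrist1 A 0.08 1185 rect [-15.1 -82.9] [45.7 54.8] 81.0 bbox [ -45.5 -109.6] [  8.8 -59.2] zmax 0.1464
wrist1 A 0.135 562 rect [ -5.5 -84.2] [47.7 28.5] 90.0 bbox [ -19.7 -108.1] [  8.8 -60.3] zmax 0.147
wrist1 B 0.08 1548 rect [-26.7  83.2] [71.9 43.8] 15.0 bbox [-57.8  58.3] [ 11.5 113.5] zmax 0.1398
wrist1 B 0.135 389 rect [-17.9  82.6] [26.8 39.8] 19.3 bbox [-36.3  66.2] [-0.5 98.5] zmax 0.1406
wrist1 W 0.09 206 rect [-1.6  1.4] [35.5 11.1] 81.4 bbox [ -8.7 -16.5] [ 5.6 18.8] zmax 0.1028
wrist1 ridge [-38.7   1.5] 8
wrist1 ridge [37.4  0.9] 89
wing [-0.8  2.4] [-0.12 -0.99] -96.9 [9.8 3.3]
```

View pics/w1crop.png

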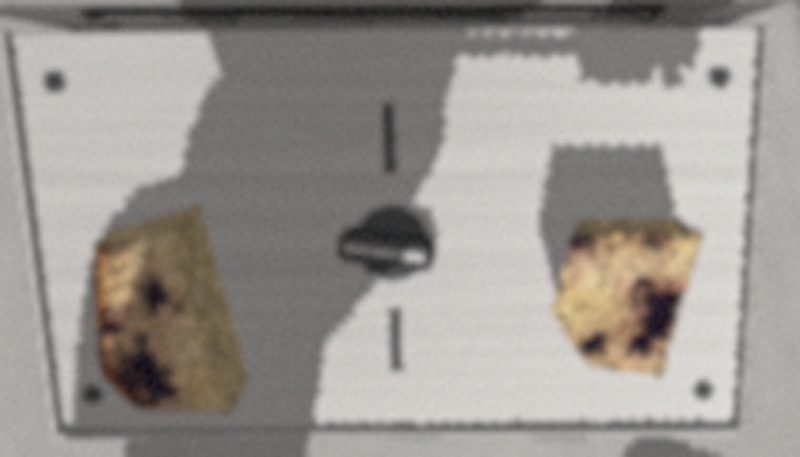

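```bash
cat >> h.py <<'E'
c0=np.array([.491,-.297]); a_=np.radians(-15.9); Bm=np.array([[np.cos(a_),np.sin(a_)],[-np.sin(a_),np.cos(a_)]])
t0=np.array([.457,.085]); b_=np.radians(2.7); Bt=np.array([[np.cos(b_),np.sin(b_)],[-np.sin(b_),np.cos(b_)]])
def mach(x,y): return c0+Bm.T@[x/1e3,y/1e3]
def tray(x,y): return t0+Bt.T@[x/1e3,y/1e3]
E
python3 - <<'E'
from h import *
print(mach(-16,-84),mach(-28,85),tray(5,-60),tray(0,50))
to(*mach(-16,-84),.094,-24)
E
```

```text
[ 0.45259956 -0.37340292] [ 0.48735778 -0.20758113] [0.46482084 0.02530214] [0.45464468 0.13494449]
to [ 15.7  42.6 236.2] [0.1 0.1 7.7] t 1.275
```

Request:
move_arm(motion=[[16, 43, 40, 0, 0, 8, 0], [16, 43, 90, 0, 0, 8, 0], [16, 43, 130, 0, 0, 8, 0], [16, 43, 130, 0, 0, 8, 0]], newtons=20)

```text
clock: 1.78
tool_pos: [0.4507, -0.373, 0.1979]
eef_rot: [0.977, -0.212, -0.004, -0.001]
contact_force: [0.3, 0.4, -0.1]
opening: 0.998
finger_force: 0.0
```

```bash
python3 - <<'E'
from h import *
to(*mach(-16,-84),.094,-24)
f,P,K,T=snap("wrist"); np.savez("wrist2",f=f,P=P,K=K,T=T); save("wrist2.png",f)
E
```

```text
to [  2.7  -0.3 103.9] [-0.   0.4 -0.4] t 1.775
```

View pics/wrist2.png

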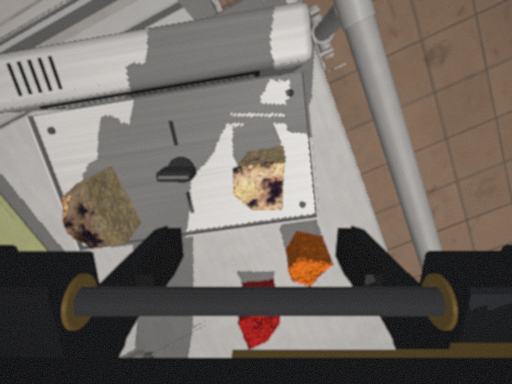

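A stands centred between the fingers at (260,185) and is square to them, so I descend.

Request:
move_arm(motion=[[2, 0, 45, 0, 0, 0, 0], [2, 0, 90, 0, 0, 0, 0], [2, 0, 102, 0, 0, 0, 0], [2, 0, 102, 0, 0, 0, 0.3], [2, 0, 102, 0, 0, 0, 0.8]], newtons=20)

```text
clock: 2.45
tool_pos: [0.4576, -0.3747, 0.1008]
eef_rot: [0.978, -0.21, 0.002, 0.001]
contact_force: [-0.6, 0.4, 0.1]
opening: 0.796
finger_force: 0.0
```

Request:
move_arm(motion=[[0, 0, 0, 0, 0, 0, 0.8], [0, 0, 0, 0, 0, 0, 0.8], [0, 0, 0, 0, 0, 0, 0.8]], newtons=20)

```text
clock: 2.82
tool_pos: [0.4566, -0.3738, 0.0991]
eef_rot: [0.978, -0.21, 0.001, 0.0]
contact_force: [0.7, 1.5, 2.8]
opening: 0.517
finger_force: 19.8
```

Request:
move_arm(motion=[[0, 0, -30, 0, 0, 0, 0.8], [0, 0, -80, 0, 0, 0, 0.8], [0, 0, -120, 0, 0, 0, 0.8], [0, 0, -130, 0, 0, 0, 0.8]])

```text
clock: 3.32
tool_pos: [0.4574, -0.3743, 0.231]
eef_rot: [0.978, -0.21, 0.002, 0.001]
contact_force: [0.1, 0.7, 0.1]
opening: 0.518
finger_force: 19.7
```

```bash
python3 - <<'E'
from h import *
print(r.get_state()["finger_force"],r.get_state()["contact_force"]); to(*tray(5,-60),.23,2.7)
E
```

```text
19.74563472205773 [0.10940733 0.68799421 0.06586427]
to [-1.574e+02 -3.673e+02 -1.000e-01] [  0.1  -0.3 -26.9] t 3.325
```

Request:
move_arm(motion=[[-16, -37, 0, 0, 0, -5, 0.8], [-36, -85, 0, 0, 0, -11, 0.8], [-57, -133, 0, 0, 0, -17, 0.8], [-78, -181, 0, 0, 0, -23, 0.8], [-98, -229, 0, 0, 0, -27, 0.8]])

```text
clock: 3.95
tool_pos: [0.4598, -0.1225, 0.2274]
eef_rot: [1.0, 0.025, -0.001, -0.0]
contact_force: [0.4, 0.7, -1.5]
opening: 0.516
finger_force: 19.7
```

```bash
python3 - <<'E'
from h import *
to(*tray(5,-60),.036,2.7)
E
```

```text
to [  13.  -147.2  191.4] [-0.   0.1  0.2] t 3.95
```

Request:
move_arm(motion=[[4, -45, 0, 0, 0, 0, 0.8], [9, -95, 20, 0, 0, 0, 0.8], [12, -135, 60, 0, 0, 0, 0.8], [12, -147, 105, 0, 0, 0, 0.8], [12, -147, 145, 0, 0, 0, 0.8]])

```text
clock: 4.58
tool_pos: [0.4647, 0.0248, 0.0813]
eef_rot: [1.0, 0.026, -0.001, -0.0]
contact_force: [0.4, -0.4, -0.2]
opening: 0.518
finger_force: 19.7
```

```bash
python3 - <<'E'
from h import *
to(*tray(5,-60),.036,2.7)
f,P,K,T=snap("scene"); np.savez("scene2",f=f,P=P,K=K,T=T); save("s2.png",cv2.resize(f[120:270,170:370],(800,600)))
E
```

```text
to [ 0.2 -0.4 45.3] [-0.   0.1  0.2] t 4.575
```

View pics/s2.png

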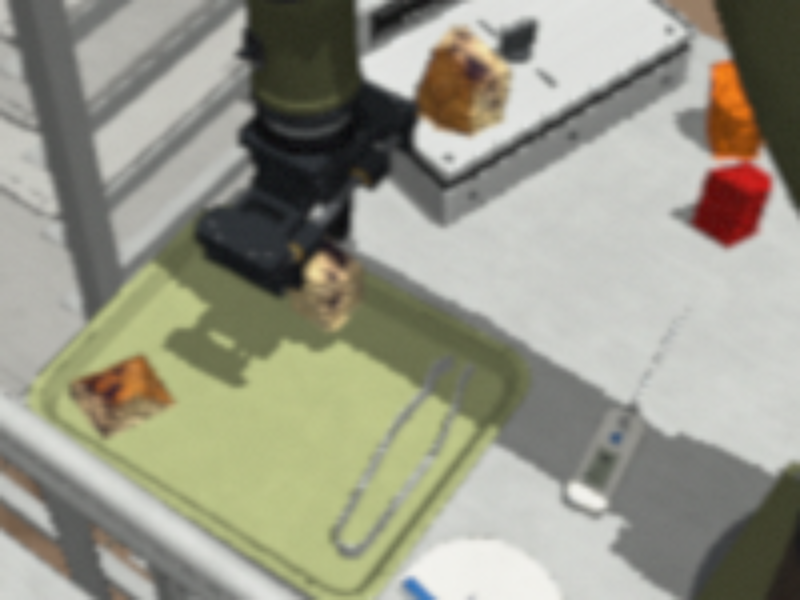

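The picture shows A held upright over free tray floor at crop (325,285). I lower it.

Request:
move_arm(motion=[[0, 0, 22, 0, 0, 0, 0.8], [0, 0, 38, 0, 0, 0, 0.8], [0, 0, 44, 0, 0, 0, 0.8], [0, 0, 45, 0, 0, 0, 0.8], [0, 0, 45, 0, 0, 0, 0.8]])

```text
clock: 5.25
tool_pos: [0.4661, 0.023, 0.039]
eef_rot: [1.0, 0.024, 0.0, -0.0]
contact_force: [0.7, -0.1, 0.3]
opening: 0.515
finger_force: 19.7
```

Request:
move_arm(motion=[[0, 0, 1, 0, 0, 0, 0.8], [0, 0, 2, 0, 0, 0, 0.8], [0, 0, 2, 0, 0, 0, 0.8]])

```text
clock: 5.62
tool_pos: [0.4659, 0.023, 0.0366]
eef_rot: [1.0, 0.024, 0.0, 0.0]
contact_force: [-0.0, -0.5, 0.1]
opening: 0.519
finger_force: 19.7
```

```bash
python3 - <<'E'
from h import *
for i in range(4):
    s=r.get_state(); print(s["tool_pos"],s["contact_force"],s["clock"]); f,P,K,T=snap("scene")
E
```

```text
[0.46588956 0.02301727 0.03658149] [-0.00821797 -0.45008383  0.14659239] 5.625
[0.46588346 0.02301344 0.03654818] [ 0.42831311  0.69217808 -1.05495897] 5.675
[0.46585817 0.02301461 0.03654189] [-0.65171975  0.4415455  -0.77969846] 5.725
[0.46590609 0.02301407 0.03653249] [ 0.25380034 -0.57274002 -0.98401334] 5.775
```

Request:
move_arm(motion=[[0, 0, 1, 0, 0, 0, 0.8], [0, 0, 2, 0, 0, 0, 0.8], [0, 0, 2, 0, 0, 0, 0.8]])

```text
clock: 6.2
tool_pos: [0.466, 0.023, 0.0348]
eef_rot: [1.0, 0.024, 0.0, 0.0]
contact_force: [-0.8, -0.5, 4.4]
opening: 0.514
finger_force: 19.8
```

Contact at 4.4 N, so I open and rise.

Request:
move_arm(motion=[[0, 0, 0, 0, 0, 0, 0.2], [0, 0, 0, 0, 0, 0, 0.05], [0, 0, 0, 0, 0, 0, 0], [0, 0, -20, 0, 0, 0, 0], [0, 0, -60, 0, 0, 0, 0]])

```text
clock: 6.82
tool_pos: [0.4647, 0.023, 0.0941]
eef_rot: [1.0, 0.024, -0.002, 0.0]
contact_force: [0.4, 0.7, -0.1]
opening: 0.997
finger_force: 0.0
```

Request:
move_arm(motion=[[0, 0, -40, 0, 0, 0, 0], [0, 0, -95, 0, 0, 0, 0], [0, 0, -150, 0, 0, 0, 0], [0, 40, -150, 0, 0, 0, 0], [0, 90, -150, 0, 0, 0, 0]])

```text
clock: 7.45
tool_pos: [0.4707, -0.0668, 0.2454]
eef_rot: [1.0, 0.026, 0.001, -0.0]
contact_force: [1.0, 0.7, -0.1]
opening: 0.998
finger_force: 0.0
```

```bash
python3 - <<'E'
from h import *
f,P,K,T=snap("top"); np.savez("top2",f=f,P=P,K=K,T=T)
m=(P[...,:2]-t0)@Bt.T; z=P[...,2]
k=(abs(m[...,0]-.005)<.05)&(abs(m[...,1]+.06)<.05)&(z>.015)&(z<.1)
print(k.sum(),cv2.minAreaRect((m[k]*1e3).astype(np.float32)),np.percentile(z[k],[2,50,98]))
m=(P[...,:2]-c0)@Bm.T; k=(abs(m[...,0])<.075)&(m[...,1]>.04)&(m[...,1]<.13)&(z>.08)&(z<.16)
print(k.sum(),cv2.minAreaRect((m[k]*1e3).astype(np.float32)),np.percentile(z[k],[2,50,98]))
to(*mach(-28,85),.24,-15.9+13)
E
```

```text
237 ((2.7174644470214844, -65.61296844482422), (53.78526306152344, 47.579345703125), 1.0299304723739624) [0.0232523  0.06838437 0.08481207]Traceback (most recent call last):
  File "<stdin>", line 7, in <module>
    return _quantile_unchecked(
        a, q, axis, out, overwrite_input, method, keepdims, weights)
    return _ureduce(a,
                    func=_quantile_ureduce_func,
    ...<5 lines>...
                    overwrite_input=overwrite_input,
                    method=method)
    r = func(a, **kwargs)
    result = _quantile(arr,
                       quantiles=q,
    ...<2 lines>...
                       out=out,
                       weights=wgt)
    slices_having_nans = np.isnan(arr[-1, ...])
                                  ~~~^^^^^^^^^
IndexError: index -1 is out of bounds for axis 0 with size 0
```

A stands upright on the tray at tray (3,-65), top at 0.085. B is hidden by the arm, so I use the earlier fix and look again with the wrist camera.

```bash
python3 -c "
from h import *
to(*mach(-28,85),.23,-3)"
```

```text
to [ 12.5 131.7  15.6] [ 0.3 -0.   5.2] t 7.5
```

Request:
move_arm(motion=[[4, 45, 0, 0, 0, 2, 0], [8, 95, 5, 0, 0, 5, 0], [12, 128, 12, 0, 0, 5, 0], [12, 131, 15, 0, 0, 5, 0], [12, 131, 15, 0, 0, 5, 0]], newtons=20)

```text
clock: 8.12
tool_pos: [0.488, -0.196, 0.2291]
eef_rot: [1.0, -0.019, -0.001, -0.001]
contact_force: [-0.3, 0.2, 0.6]
opening: 1.003
finger_force: 0.0
```

```bash
python3 - <<'E'
from h import *
f,P,K,T=snap("wrist"); np.savez("wrist3",f=f,P=P,K=K,T=T)
z=P[...,2]; m=(P[...,:2]-c0)@Bm.T; k0=(abs(m[...,0])<.075)&(m[...,1]>.04)&(m[...,1]<.135)
for lo,hi in((.08,.16),(.08,.115),(.12,.16)):
  k=k0&(z>lo)&(z<hi); print(k.sum(),cv2.minAreaRect((m[k]*1e3).astype(np.float32)),(np.percentile(m[k],[2,98],axis=0)*1e3).round(1).tolist())
to(*mach(-28,85),.097,-3)
save("wrist3.png",f)
E
```

```text
2939 ((-27.109708786010742, 88.83108520507812), (72.7362060546875, 50.76728439331055), 9.134696960449219) [[-54.1, 63.7], [8.3, 112.3]]
586 ((-15.745884895324707, 102.40153503417969), (34.98301696777344, 68.17987823486328), 68.84708404541016) [[-40.5, 76.9], [10.1, 114.0]]
2250 ((-27.409652709960938, 84.91177368164062), (69.03927612304688, 43.12330627441406), 9.134696960449219) [[-54.4, 63.0], [6.3, 103.0]]
to [ -0.4  12.3 132.4] [-0.1  0.   0.9] t 8.175
```

View pics/wrist3.png

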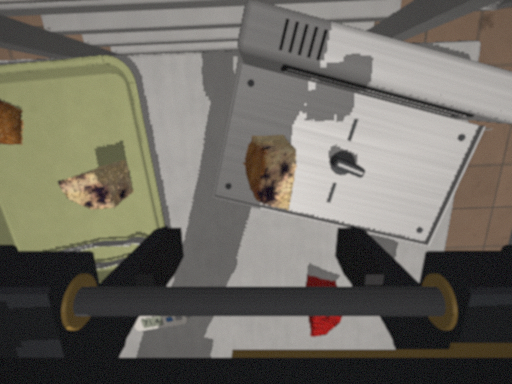

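B is at (271,170), about 9° from the machine's x; A stands at (97,187).

```bash
python3 -c "
from h import *
to(*mach(-27.5,86.5),.0935,-6)"
```

```text
to [  0.4  11.  135.9] [-0.1  0.   3.9] t 8.175
```

Request:
move_arm(motion=[[0, 11, 25, 0, 0, 4, 0], [0, 11, 75, 0, 0, 4, 0], [0, 11, 125, 0, 0, 4, 0], [0, 11, 136, 0, 0, 4, 0], [0, 11, 136, 0, 0, 4, 0.3]], newtons=20)

```text
clock: 8.8
tool_pos: [0.4885, -0.2072, 0.094]
eef_rot: [0.999, -0.054, 0.0, -0.0]
contact_force: [0.5, -0.2, 0.6]
opening: 0.907
finger_force: 0.0
```

Request:
move_arm(motion=[[0, 0, 0, 0, 0, 0, 0.8], [0, 0, 0, 0, 0, 0, 0.8], [0, 0, 0, 0, 0, 0, 0.8], [0, 0, 0, 0, 0, 0, 0.8]], newtons=20)

```text
clock: 9.3
tool_pos: [0.4883, -0.2085, 0.0939]
eef_rot: [0.999, -0.055, 0.0, 0.0]
contact_force: [0.8, -1.0, 1.1]
opening: 0.458
finger_force: 18.7
```

Request:
move_arm(motion=[[0, 0, -10, 0, 0, 0, 0.8], [0, 0, -40, 0, 0, 0, 0.8], [0, 0, -80, 0, 0, 0, 0.8], [0, 0, -110, 0, 0, 0, 0.8], [0, 0, -110, 0, 0, 0, 0.8]])

```text
clock: 9.93
tool_pos: [0.4896, -0.2086, 0.206]
eef_rot: [0.999, -0.055, 0.003, 0.001]
contact_force: [1.2, -0.4, -1.5]
opening: 0.46
finger_force: 18.4
```

```bash
python3 - <<'E'
from h import *
f,P,K,T=snap("scene"); np.savez("scene3",f=f,P=P,K=K,T=T); save("s3.png",cv2.resize(f[60:270,170:370],(572,600)))
to(*tray(0,50),.2,2.7)
E
```

```text
to [ -70.9 -337.5    4.1] [ 0.  -0.1 -8.9] t 9.975
```

View pics/s3.png

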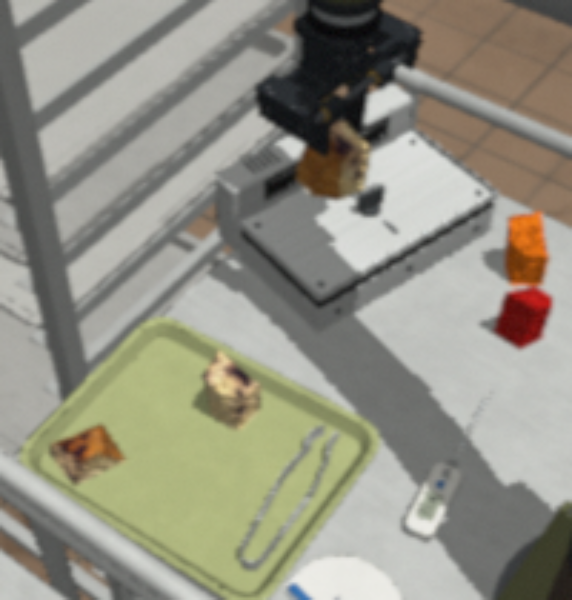

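B is held upright at (335,160); A stands at (230,390). I carry B across.

Request:
move_arm(motion=[[-8, -37, 0, 0, 0, -2, 0.8], [-18, -85, 0, 0, 0, -5, 0.8], [-28, -135, 0, 0, 0, -8, 0.8], [-39, -185, 0, 0, 0, -9, 0.8], [-49, -235, 0, 0, 0, -9, 0.8]])

```text
clock: 10.6
tool_pos: [0.4634, 0.0322, 0.2023]
eef_rot: [1.0, 0.024, -0.001, 0.0]
contact_force: [0.2, 0.5, -1.0]
opening: 0.457
finger_force: 18.9
```

Request:
move_arm(motion=[[-4, -45, 0, 0, 0, 0, 0.8], [-5, -88, 0, 0, 0, 0, 0.8], [-5, -104, 25, 0, 0, 0, 0.8], [-5, -104, 70, 0, 0, 0, 0.8], [-5, -104, 115, 0, 0, 0, 0.8]])

```text
clock: 11.22
tool_pos: [0.4541, 0.1346, 0.0865]
eef_rot: [1.0, 0.025, -0.001, 0.0]
contact_force: [0.2, -0.6, -2.0]
opening: 0.449
finger_force: 18.9
```

```bash
python3 -c "
from h import *
to(*tray(0,50),.03,2.7);s=r.get_state();print(s['tool_pos'],s['opening'])"
```

```text
to [ 0.7 -0.3 56.5] [0.  0.1 0.1] t 11.225
[0.45406311 0.13463936 0.08653489] 0.44904620133191925
```

Request:
move_arm(motion=[[0, 0, 25, 0, 0, 0, 0.8], [0, 0, 42, 0, 0, 0, 0.8], [0, 0, 51, 0, 0, 0, 0.8], [0, 0, 54, 0, 0, 0, 0.8], [0, 0, 54, 0, 0, 0, 0.8]])

```text
clock: 11.85
tool_pos: [0.4549, 0.1344, 0.0346]
eef_rot: [1.0, 0.024, 0.0, 0.0]
contact_force: [-0.7, 0.3, -0.4]
opening: 0.448
finger_force: 18.9
```

Request:
move_arm(motion=[[0, 0, 1, 0, 0, 0, 0.8], [0, 0, 2, 0, 0, 0, 0.8], [0, 0, 2, 0, 0, 0, 0.8], [0, 0, 2, 0, 0, 0, 0.8]])

```text
clock: 12.35
tool_pos: [0.455, 0.1345, 0.0326]
eef_rot: [1.0, 0.024, 0.0, 0.0]
contact_force: [-0.5, -1.0, -1.9]
opening: 0.447
finger_force: 18.9
```

Request:
move_arm(motion=[[0, 0, 1, 0, 0, 0, 0.8], [0, 0, 2, 0, 0, 0, 0.8], [0, 0, 2, 0, 0, 0, 0.8]])

```text
clock: 12.72
tool_pos: [0.4549, 0.1342, 0.0307]
eef_rot: [1.0, 0.024, 0.0, 0.0]
contact_force: [-0.3, -0.7, 3.1]
opening: 0.451
finger_force: 19.6
```

Request:
move_arm(motion=[[0, 0, 1, 0, 0, 0, 0.8], [0, 0, 1, 0, 0, 0, 0.8], [0, 0, 1, 0, 0, 0, 0.8]])

```text
clock: 13.1
tool_pos: [0.4549, 0.1338, 0.0303]
eef_rot: [1.0, 0.024, 0.0, 0.0]
contact_force: [-2.2, -2.1, 11.7]
opening: 0.451
finger_force: 20.7
```

Contact, so I release and rise.

Request:
move_arm(motion=[[0, 0, -1, 0, 0, 0, 0.4], [0, 0, -1, 0, 0, 0, 0.2], [0, 0, -1, 0, 0, 0, 0.05], [0, 0, -1, 0, 0, 0, 0.05], [0, 0, -30, 0, 0, 0, 0.05]])

```text
clock: 13.72
tool_pos: [0.4536, 0.1341, 0.0584]
eef_rot: [1.0, 0.024, -0.002, 0.001]
contact_force: [0.2, 0.3, 0.0]
opening: 0.947
finger_force: 0.0
```

Request:
move_arm(motion=[[0, 0, -50, 0, 0, 0, 0.05], [0, 0, -110, 0, 0, 0, 0.05], [0, 0, -160, 0, 0, 0, 0], [5, 40, -170, 0, 0, 0, 0], [10, 95, -170, 0, 0, 5, 0]])

```text
clock: 14.35
tool_pos: [0.4706, 0.0406, 0.2309]
eef_rot: [1.0, -0.019, 0.002, -0.001]
contact_force: [0.5, -0.9, -0.5]
opening: 0.999
finger_force: 0.0
```

```bash
python3 - <<'E'
from h import *
f,P,K,T=snap("wrist"); m=(P[...,:2]-t0)@Bt.T; z=P[...,2]
for y in(-62,50):
    k=(abs(m[...,0])<.055)&(abs(m[...,1]-y/1e3)<.048)&(z>.015)&(z<.1)
    print(k.sum(), cv2.minAreaRect((m[k]*1e3).astype(np.float32)) if k.sum()>10 else "",np.percentile(z[k],[2,50,98]) if k.sum()>10 else "")
to(*mach(0,0),.25,-15.9)
s=r.get_state(); print(s["q"])
E
```

```text
1433 ((3.3570690155029297, -63.183963775634766), (48.127811431884766, 55.5931510925293), 89.24734497070312) [0.02356288 0.06908345 0.0819569 ]
1774 ((0.579315185546875, 54.606597900390625), (71.49388122558594, 49.9520263671875), 1.6980371475219727) [0.01870751 0.065532   0.07583301]
to [ 38.5 325.3 -17.9] [ 0.3 -0.1 12.8] t 14.4
[-0.09739672  0.45693195 -0.1018343   1.98885948  0.07939422  0.69910752
 -1.87483684]
```

Both pieces stand upright on the tray, at tray (3,-63) and (1,55). Next is the wing: I hover with the tool's x along the bar, at world yaw about 65.5°.

Request:
move_arm(motion=[[5, 40, 0, 0, 0, -10, 0], [11, 95, 0, 0, 0, -20, 0], [18, 150, 0, 0, 0, -30, 0], [24, 205, 0, 0, 0, -40, 0], [31, 260, 0, 0, 0, -50, 0]])

```text
clock: 15.02
tool_pos: [0.4899, -0.2225, 0.2293]
eef_rot: [0.913, 0.407, -0.0, -0.0]
contact_force: [0.6, 0.4, 0.5]
opening: 0.998
finger_force: 0.0
```

```bash
python3 -c "
from h import *
to(*mach(0,0),.2,65.5)"
```

```text
to [-54.7  50.6  29.3] [ -0.   -0.  -17.4] t 15.025
```

Request:
move_arm(motion=[[-30, 28, 10, 0, 0, -9, 0], [-55, 51, 29, 0, 0, -17.4, 0], [-55, 51, 29, 0, 0, -17.4, 0], [-55, 51, 29, 0, 0, -17.4, 0]])

```text
clock: 15.52
tool_pos: [0.4912, -0.2946, 0.2005]
eef_rot: [0.843, 0.538, 0.0, -0.001]
contact_force: [0.8, -0.2, -0.4]
opening: 0.998
finger_force: 0.0
```

```bash
cat > w.py <<'E'
from h import *
f,P,K,T=snap("wrist"); np.savez("wrist4",f=f,P=P,K=K,T=T)
m=(P[...,:2]-c0)@Bm.T*1e3; z=P[...,2]; g=f.max(-1)
for lo,hi in((.085,.112),(.096,.112)):
    k=(z>lo)&(z<hi)&(np.hypot(m[...,0],m[...,1])<32)
    if k.sum()>20:
        q=m[k]; print(k.sum(),cv2.minAreaRect(q.astype(np.float32)),np.percentile(z[k],[2,50,98]).round(4))
k=(g<110)&(abs(z-.068)<.006)&(abs(m[...,1])<15)&(abs(m[...,0])>24)&(abs(m[...,0])<56)
for sg in(-1,1):
    q=m[k&(m[...,0]*sg>0)]; print("ridge",q.mean(0).round(1) if len(q) else "",len(q))
to(*mach(0,0),.077,65.5)
E
python3 w.py
```

```text
384 ((-2.563108205795288, 2.399226188659668), (34.8596305847168, 10.370464324951172), 81.13751220703125) [0.0894 0.1009 0.1029]
364 ((-2.567512035369873, 2.3709821701049805), (34.802459716796875, 10.370464324951172), 81.13750457763672) [0.0982 0.101  0.1029]
ridge [-42.5   1.1] 123
ridge [37.8  1.1] 126
to [ -2.9   0.6 123.9] [ 0.  -0.1 -0.3] t 15.575
```

```bash
python3 -c "
from h import *
to(*mach(-2.2,1.7),.078,65.2)"
```

```text
to [ -1.5  -1.8 122.9] [ 0.  -0.1  0. ] t 15.575
```

Request:
move_arm(motion=[[-1.5, -2, 40, 0, 0, 0, 0.4], [-1.5, -2, 85, 0, 0, 0, 0.4], [-1.5, -2, 114, 0, 0, 0, 0.4], [-1.5, -2, 122, 0, 0, 0, 0.4], [-1.5, -2, 122, 0, 0, 0, 0.5]], newtons=30)

```text
clock: 16.2
tool_pos: [0.4894, -0.2957, 0.0792]
eef_rot: [0.842, 0.539, 0.0, 0.0]
contact_force: [-0.6, 0.1, 0.2]
opening: 0.516
finger_force: 0.0
```

Request:
move_arm(motion=[[0, 0, 0, 0, 0, 0, 0.75], [0, 0, 0, 0, 0, 0, 1], [0, 0, 0, 0, 0, 0, 1], [0, 0, 0, 0, 0, 0, 1], [0, 0, 0, 0, 0, 0, 1]])

```text
clock: 16.82
tool_pos: [0.4886, -0.2965, 0.0786]
eef_rot: [0.843, 0.538, 0.0, 0.0]
contact_force: [-0.4, -0.6, -0.5]
opening: 0.004
finger_force: 0.0
```

The fingers shut completely (0.004) without meeting the bar, so something is off. I look before moving.

```bash
python3 w.py; python3 - <<'E'
from h import *
W=np.load("wrist4.npz"); fw=W["f"]
s=r.get_state(); print(s["tool_pos"],s["opening"],s["finger_force"])
f,P,K,T=snap("scene"); 
def px(p): c=T[:3,:3]@p+T[:3,3]; return (K@c/c[2])[:2]
u,v=px(np.array([.489,-.297,.09])).astype(int); print("scene wing px",u,v)
a=cv2.resize(f[v-30:v+30,u-40:u+40],(400,300),interpolation=cv2.INTER_CUBIC)
f2,P2,K,T=snap("top"); u,v=px(np.array([.489,-.297,.09])).astype(int)
b=cv2.resize(f2[v-30:v+30,u-40:u+40],(400,300),interpolation=cv2.INTER_CUBIC)
c=cv2.resize(W["f"],(400,300))
K,T=W["K"],W["T"]; u,v=px(np.array([.489,-.297,.09])).astype(int); print("wrist px",u,v)
d=cv2.resize(W["f"][max(v-60,0):v+60,max(u-80,0):u+80],(400,300),interpolation=cv2.INTER_CUBIC)
save("combo.png",np.vstack([np.hstack([a,b]),np.hstack([c,d])]))
E
```

```text
609 ((-1.5210328102111816, 11.286737442016602), (16.9400577545166, 16.233381271362305), 37.605743408203125) [0.0867 0.1009 0.1116]
505 ((-1.542327880859375, 11.270334243774414), (16.88629722595215, 16.233381271362305), 37.605735778808594) [0.097  0.1012 0.1117]
ridge [-42.2   1.2] 210
ridge [37.6  1.3] 221
to [0.6 2.4 1.5] [ 0.   0.  -0.3] t 16.875
[ 0.48856079 -0.29652584  0.07851675] 0.007203632352455025 0.0
scene wing px 299 128
wrist px 261 228
```

View pics/combo.png

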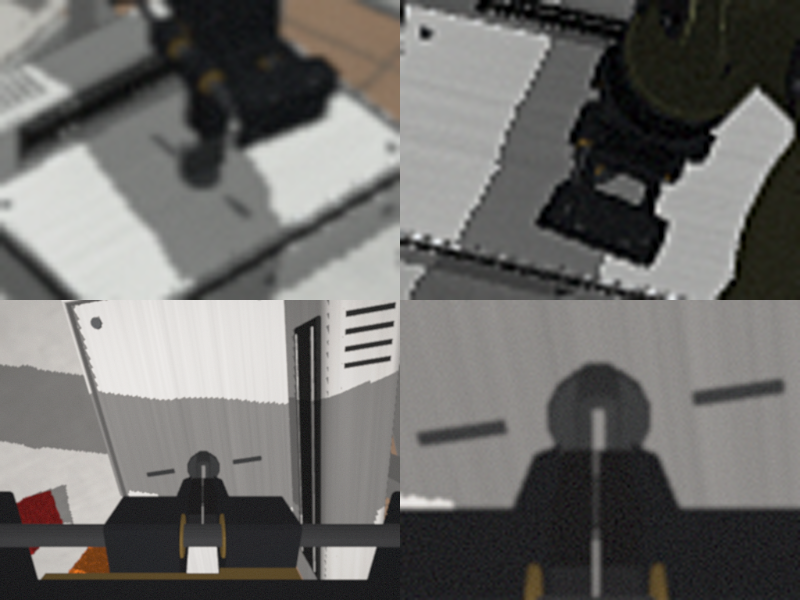

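The combo shows the closed fingers at crop (600,500), with the head behind them at (600,413) and a thin bright strip down the middle at x≈598. It isn't clear whether the bar is between the fingers, so I read the depth there.

```bash
python3 - <<'E'
from h import *
d=np.load("wrist4.npz"); P=d["P"]; f=d["f"]
s=r.get_state(); M=R.from_quat(s["eef_rot"]).as_matrix(); L=(P-s["tool_pos"])@M*1e3
print("cols",list(range(245,279,3)))
for v in range(192,252,5): print(v,"z",(P[v,245:279:3,2]*1e3).round().astype(int),"tx",L[v,261,0].round(),"ty",L[v,245:279:3,1].round().astype(int),"g",f[v,261].max())
E
```

```text
cols [245, 248, 251, 254, 257, 260, 263, 266, 269, 272, 275, 278]
192 z [68 66 67 66 66 76 76 65 65 68 66 67] tx 20.0 ty [-11  -9  -6  -4  -2   0   2   4   6   8  10  12] g 120
197 z [66 69 72 85 85 86 85 84 73 66 67 67] tx 20.0 ty [-11  -9  -6  -4  -2   0   2   4   6   8  10  12] g 50
202 z [72 73 89 93 94 95 95 92 74 74 73 66] tx 19.0 ty [-11  -8  -6  -4  -2   0   2   3   6   8  10  13] g 52
207 z [ 73  72  99 101 100 100 100 102  73  73  73  73] tx 19.0 ty [-11  -9  -6  -4  -2   0   1   3   6   8  10  12] g 58
212 z [ 73  73 100 101 102 103 102 101  74  73  74  74] tx 16.0 ty [-11  -9  -6  -4  -2   0   1   3   6   8  10  12] g 121
217 z [ 74  75 100 101 101 102 100 101  74  72  73  74] tx 13.0 ty [-11  -8  -6  -4  -2   0   1   3   6   8  10  12] g 140
222 z [ 74  74 100 102 102 102 101 100  73  73  74  73] tx 9.0 ty [-11  -9  -6  -4  -2   0   1   3   6   8  10  12] g 142
227 z [ 74 109 109 109 109 110 109 109 109  73 113 111] tx 10.0 ty [-11  -7  -5  -4  -2   0   1   3   5   8   8  10] g 111
232 z [116 116 116 115 115 116 116 115 115 115 118 119] tx 9.0 ty [-9 -7 -5 -4 -2  0  1  3  5  6  8  9] g 36
237 z [121 121 122 120 122 122 121 122 122 122 124 124] tx 9.0 ty [-8 -7 -5 -4 -2  0  1  3  4  6  7  9] g 38
242 z [127 126 126 127 126 127 127 127 127 128 130 130] tx 10.0 ty [-8 -6 -5 -3 -2  0  1  3  4  6  7  8] g 39
247 z [132 133 132 131 131 131 132 132 132 131 132 134] tx 10.0 ty [-8 -6 -5 -3 -2  0  1  3  4  5  7  8] g 38
```

```bash
cat > g.py <<'E'
from h import *
s=r.get_state(); M=R.from_quat(s["eef_rot"]).as_matrix(); print(s["tool_pos"],s["opening"])
for n in("scene","top","wrist"):
    f,P,K,T=snap(n); L=(P-s["tool_pos"])@M*1e3; z=P[...,2]*1e3
    u=(abs(L[...,0])<50)&(abs(L[...,1])<70)&(z>76)
    for lo in range(76,150,6):
        k=u&(z>=lo)&(z<lo+6)
        if k.sum()>3: q=L[k]; print(n,lo,k.sum(),"tx",np.percentile(q[:,0],[3,97]).round(),"ty",np.percentile(q[:,1],[3,97]).round())
E
python3 g.py
```

```text
[ 0.4885559  -0.29649507  0.07848211] 0.007028155948206221
scene 76 12 tx [-14.  18.] ty [-5. -1.]
scene 82 13 tx [-12.  21.] ty [-4.  4.]
scene 88 11 tx [-7. 18.] ty [-4.  1.]
scene 94 14 tx [-11.  19.] ty [-4.  4.]
scene 100 9 tx [-11.  19.] ty [-5.  4.]
scene 112 8 tx [-6. 13.] ty [-14.   7.]
scene 118 14 tx [-5. 12.] ty [-14.  12.]
scene 124 9 tx [-6. 12.] ty [-15.   3.]
scene 130 13 tx [-6. 12.] ty [-15.  12.]
scene 136 10 tx [ 1. 13.] ty [-17.  11.]
scene 142 9 tx [ 2. 14.] ty [-17.   2.]
scene 148 4 tx [ 5. 12.] ty [-14.  -6.]
top 76 4 tx [-10.  -3.] ty [-10.  -4.]
wrist 76 45 tx [17. 20.] ty [-6.  4.]
wrist 82 50 tx [17. 20.] ty [-6.  4.]
wrist 88 57 tx [17. 20.] ty [-5.  5.]
wrist 94 119 tx [ 7. 20.] ty [-6.  4.]
wrist 100 314 tx [ 7. 19.] ty [-5.  4.]
wrist 106 95 tx [ 9. 12.] ty [-10.   9.]
wrist 112 240 tx [ 9. 12.] ty [-14.  11.]
wrist 118 291 tx [ 9. 12.] ty [-15.  12.]
wrist 124 396 tx [-1. 12.] ty [-15.  12.]
wrist 130 434 tx [ 3. 12.] ty [-16.  13.]
wrist 136 307 tx [ 9. 12.] ty [-12.  10.]
wrist 142 304 tx [ 9. 12.] ty [-11.   9.]
wrist 148 586 tx [ 4. 11.] ty [-10.   8.]
```

Both cameras agree: the shut fingertips end at z≈0.106, above the bar's top at 0.102. The tool really reaches about 27 mm less far than the reported TCP. I open and measure the real tip height before going lower.

Request:
move_arm(motion=[[0, 0, 0, 0, 0, 0, 0.55], [0, 0, 0, 0, 0, 0, 0.55], [0, 0, 0, 0, 0, 0, 0.55], [0, 0, 0, 0, 0, 0, 0.55]], newtons=40)

```text
clock: 17.62
tool_pos: [0.4886, -0.2965, 0.0785]
eef_rot: [0.843, 0.538, -0.0, 0.0]
contact_force: [0.4, -0.3, 0.1]
opening: 0.435
finger_force: 0.0
```

```bash
python3 g.py | grep -v top
```

```text
[ 0.488589   -0.29648016  0.07851485] 0.4353912418664263
scene 76 14 tx [-9. 19.] ty [-14.   3.]
scene 82 10 tx [-6. 18.] ty [-6.  4.]
scene 88 9 tx [ 1. 21.] ty [-5.  3.]
scene 94 8 tx [-0. 18.] ty [-3.  3.]
scene 100 11 tx [ 1. 18.] ty [-5.  5.]
scene 106 7 tx [-5. 11.] ty [-20.  26.]
scene 112 13 tx [-5. 12.] ty [-32.  28.]
scene 118 15 tx [-0. 13.] ty [-32.  30.]
scene 124 13 tx [ 2. 11.] ty [-32.  32.]
scene 130 8 tx [ 4. 12.] ty [-34.  27.]
scene 136 13 tx [ 3. 13.] ty [-35.  33.]
scene 142 9 tx [ 5. 13.] ty [-37.  24.]
scene 148 11 tx [-5. 12.] ty [-34.  35.]
wrist 76 41 tx [18. 20.] ty [-6.  4.]
wrist 82 54 tx [17. 20.] ty [-6.  4.]
wrist 88 57 tx [17. 20.] ty [-6.  5.]
wrist 94 185 tx [-13.  20.] ty [-6.  5.]
wrist 100 801 tx [-14.  18.] ty [-5.  4.]
wrist 106 129 tx [-6. 11.] ty [-30.  27.]
wrist 112 327 tx [-6. 12.] ty [-33.  30.]
wrist 118 401 tx [-6. 12.] ty [-34.  31.]
wrist 124 497 tx [-6. 12.] ty [-34.  31.]
wrist 130 635 tx [-7. 12.] ty [-34.  32.]
wrist 136 564 tx [-5. 12.] ty [-36.  33.]
wrist 142 531 tx [ 8. 12.] ty [-36.  34.]
wrist 148 880 tx [ 4. 12.] ty [-36.  33.]
```

```bash
sed -e 's/<50)/<60)/;s/<70)/<110)/;s/range(76,150,6)/range(124,230,6)/;s/z>76/z>120/' g.py > g2.py; python3 g2.py | grep -v wrist; python3 - <<'E'
from h import *
print(r.get_state()["q"])
# machine-x of tool -y direction / housing proximity
s=r.get_state(); M=R.from_quat(s["eef_rot"]).as_matrix(); print(Bm@M[:2,1])
E
```

```text
[ 0.48861108 -0.29648132  0.07853116] 0.44855160663470417
scene 124 10 tx [ 1. 12.] ty [-35.  28.]
scene 130 9 tx [ 4. 12.] ty [-31.  32.]
scene 136 14 tx [ 4. 12.] ty [-35.  32.]
scene 142 11 tx [ 4. 11.] ty [-36.  35.]
scene 148 11 tx [-6. 11.] ty [-35.  32.]
scene 154 10 tx [-7. 11.] ty [-35.  33.]
scene 160 6 tx [-5. 12.] ty [28. 33.]
scene 172 25 tx [-25.  34.] ty [-84.  84.]
scene 178 55 tx [-26.  36.] ty [-85.  81.]
scene 184 81 tx [-24.  35.] ty [-86.  82.]
scene 190 64 tx [-7. 36.] ty [-86.  80.]
scene 196 80 tx [-22.  35.] ty [-91.  83.]
scene 202 42 tx [-28.  36.] ty [-93.  84.]
scene 208 116 tx [-24.  35.] ty [-94.  84.]
scene 214 279 tx [-29.  33.] ty [-92.  90.]
scene 220 41 tx [-18.  25.] ty [-66.  13.]
scene 226 27 tx [-12.  25.] ty [-41.   5.]
top 172 11 tx [-33.  33.] ty [-86.  79.]
top 178 11 tx [-11.  33.] ty [-86.  35.]
top 184 12 tx [-28.  32.] ty [-52.  73.]
top 190 52 tx [-35.  33.] ty [-67.  68.]
top 196 71 tx [-33.  33.] ty [-91.  44.]
top 202 19 tx [-24.  34.] ty [-93.  82.]
top 208 73 tx [-31.  33.] ty [-94.  76.]
top 214 249 tx [-31.  31.] ty [-93.  77.]
top 220 29 tx [-21.  28.] ty [-92. -18.]
top 226 11 tx [-20.  21.] ty [-41. -33.]
[ 0.66975797  0.81943904 -0.35297478  1.83037777  0.4813514   0.57727821
 -0.42279457]
[ 0.98783977 -0.15547535]
```

The body bottom is at 0.170, which equals tip 0.106 + 0.064. So the tool itself is normal and the reported z reads about 27 mm low. I descend 27 mm around the bar and close.

Request:
move_arm(motion=[[0, 0, 10, 0, 0, 0, 0.55], [0, 0, 20, 0, 0, 0, 0.55], [0, 0, 27, 0, 0, 0, 0.55], [0, 0, 27, 0, 0, 0, 0.6], [0, 0, 27, 0, 0, 0, 0.8]], newtons=40)

```text
clock: 18.55
tool_pos: [0.4887, -0.2965, 0.0515]
eef_rot: [0.843, 0.538, 0.0, 0.0]
contact_force: [0.1, -0.9, -0.2]
opening: 0.312
finger_force: 0.0
```

Request:
move_arm(motion=[[0, 0, 0, 0, 0, 0, 1], [0, 0, 0, 0, 0, 0, 1], [0, 0, 0, 0, 0, 0, 1], [0, 0, 0, 0, 0, 0, 1]])

```text
clock: 19.05
tool_pos: [0.4895, -0.2969, 0.0519]
eef_rot: [0.843, 0.538, 0.001, 0.001]
contact_force: [2.4, -0.8, -0.8]
opening: 0.122
finger_force: 40.0
```

Request:
move_arm(motion=[[0, 0, 0, 0, 0, 7, 1], [0, 0, 0, 0, 0, 15, 1], [0, 0, 0, 0, 0, 23, 1], [0, 0, 0, 0, 0, 31, 1], [0, 0, 0, 0, 0, 39, 1]])

```text
clock: 19.68
tool_pos: [0.4891, -0.2966, 0.0518]
eef_rot: [0.975, 0.224, 0.0, 0.0]
contact_force: [1.6, -1.0, 1.5]
opening: 0.119
finger_force: 40.0
```

Request:
move_arm(motion=[[0, 0, 0, 0, 0, 8, 1], [0, 0, 0, 0, 0, 17, 1], [0, 0, 0, 0, 0, 26, 1], [0, 0, 0, 0, 0, 35, 1], [0, 0, 0, 0, 0, 42, 1]])

```text
clock: 20.3
tool_pos: [0.489, -0.2961, 0.0518]
eef_rot: [0.99, -0.14, 0.0, -0.0]
contact_force: [1.2, 0.6, 0.9]
opening: 0.118
finger_force: 40.0
```

Request:
move_arm(motion=[[0, 0, 0, 0, 0, 0, 1], [0, 0, 0, 0, 0, 0, 1]])

```text
clock: 20.55
tool_pos: [0.489, -0.2961, 0.0518]
eef_rot: [0.991, -0.137, 0.0, -0.0]
contact_force: [1.9, 1.5, 4.5]
opening: 0.122
finger_force: 40.0
```

```bash
python3 w.py; python3 - <<'E'
from h import *
s=r.get_state(); print(R.from_quat(s["eef_rot"]).as_matrix()[:2,0],s["moment"])
x=R.from_quat(s["eef_rot"]).as_matrix()[:2,0]; print("yaw",np.degrees(np.arctan2(x[1],x[0])))
f,P,K,T=snap("wrist"); m=(P[...,:2]-c0)@Bm.T*1e3; z=P[...,2]
k=(z>.09)&(z<.105)&(abs(m[...,0])<30)&(abs(m[...,1])<13); q=m[k]; print(k.sum(),np.percentile(q,[2,98],axis=0))
k2=k&(m[...,0]>8)
if k2.sum()>10: print(cv2.minAreaRect(m[k2].astype(np.float32)))
E
```

```text
3045 ((2.2722039222717285, -2.1083507537841797), (35.411476135253906, 34.903656005859375), 33.078853607177734) [0.0865 0.1011 0.1111]
2439 ((2.2722039222717285, -2.1083507537841797), (35.411476135253906, 34.903656005859375), 33.078853607177734) [0.0967 0.1016 0.1113]
ridge [-36.2   4.6] 4
ridge [38.  1.] 301
to [  2.2   0.4 -25.2] [ -0.   -0.1 -81.2] t 20.6
[ 0.96249657 -0.27129316] [ 0.37197449 -0.3009917  -0.09208328]
yaw -15.741235130141998
1925 [[-17.19698458 -11.79650374]
 [ 15.83149327  11.57873727]]
((12.275206565856934, -3.0006589889526367), (19.584272384643555, 8.493002891540527), 89.82675170898438)
```

The bar is turned to tool yaw -15.7°, matching the ridges at -15.9°. I press down in small steps, watching the force.

Request:
move_arm(motion=[[0, 0, 1, 0, 0, 0, 1], [0, 0, 2, 0, 0, 0, 1], [0, 0, 3, 0, 0, 0, 1], [0, 0, 4, 0, 0, 0, 1], [0, 0, 4, 0, 0, 0, 1]], newtons=50)

```text
clock: 21.28
tool_pos: [0.489, -0.2961, 0.0478]
eef_rot: [0.991, -0.137, 0.0, -0.0]
contact_force: [1.3, 2.2, 6.6]
opening: 0.117
finger_force: 50.0
```

Request:
move_arm(motion=[[0, 0, 1, 0, 0, 0, 1], [0, 0, 2, 0, 0, 0, 1], [0, 0, 3, 0, 0, 0, 1], [0, 0, 4, 0, 0, 0, 1], [0, 0, 4, 0, 0, 0, 1]])

```text
clock: 21.9
tool_pos: [0.489, -0.2961, 0.044]
eef_rot: [0.991, -0.137, 0.0, -0.0]
contact_force: [0.9, 2.6, 8.9]
opening: 0.122
finger_force: 50.0
```

Request:
move_arm(motion=[[0, 0, 1, 0, 0, 0, 1], [0, 0, 2, 0, 0, 0, 1], [0, 0, 2, 0, 0, 0, 1], [0, 0, 2, 0, 0, 0, 1]])

```text
clock: 22.4
tool_pos: [0.489, -0.2961, 0.0421]
eef_rot: [0.991, -0.137, 0.0, -0.0]
contact_force: [0.5, 3.1, 9.2]
opening: 0.118
finger_force: 50.0
```

Request:
move_arm(motion=[[0, 0, 0.5, 0, 0, 0, 1], [0, 0, 1, 0, 0, 0, 1], [0, 0, 1, 0, 0, 0, 1], [0, 0, 1, 0, 0, 0, 1]])

```text
clock: 22.9
tool_pos: [0.4891, -0.2961, 0.0417]
eef_rot: [0.991, -0.137, 0.001, -0.0]
contact_force: [-0.5, 2.9, 14.8]
opening: 0.121
finger_force: 50.0
```

Request:
move_arm(motion=[[0, 0, 0.5, 0, 0, 0, 1], [0, 0, 0.8, 0, 0, 0, 1], [0, 0, 0.8, 0, 0, 0, 1], [0, 0, 0.8, 0, 0, 0, 1]])

```text
clock: 23.4
tool_pos: [0.4891, -0.2961, 0.0416]
eef_rot: [0.991, -0.137, 0.001, -0.0]
contact_force: [-2.5, 3.6, 20.4]
opening: 0.124
finger_force: 50.0
```

```bash
python3 - <<'E'
from h import *
for n in("wrist","top"):
    f,P,K,T=snap(n); z=P[...,2]
    m=(P[...,:2]-c0)@Bm.T*1e3
    for nm,k in(("left",(m[...,1]>60)&(m[...,1]<130)),("right",(m[...,1]<-60)&(m[...,1]>-130))):
        k=k&(abs(m[...,0])<60)&(z>.04)&(z<.08); print(n,nm,k.sum(),np.nanmedian(z[k]).round(4) if k.any() else "")
    g=f.max(-1); k=(z>.08)&(z<.096)&(m[...,0]>7)&(m[...,0]<25)&(abs(m[...,1])<13)
    if k.sum()>10: print(n,"bar front",cv2.minAreaRect(m[k].astype(np.float32)))
    k=(g<110)&(abs(z-.058)<.006)&(abs(m[...,1])<15)&(m[...,0]>24)&(m[...,0]<56)
    if k.sum()>10: print("ridge",np.polyfit(m[k][:,0],m[k][:,1],1))
    mt=(P[...,:2]-t0)@Bt.T*1e3
    for y in(-63,53):
        k=(abs(mt[...,0])<55)&(abs(mt[...,1]-y)<48)&(z>.015)&(z<.1)
        if k.sum()>10: print(n,"piece",y,k.sum(),np.round(cv2.minAreaRect(mt[k].astype(np.float32))[0]),np.percentile(z[k],98).round(4))
s=r.get_state(); print(s["contact_force"],s["tool_pos"],s["clock"])
E
```

```text
wrist left 16524 0.0564
wrist right 16660 0.0564
wrist bar front ((11.737890243530273, -3.142610549926758), (9.380125999450684, 19.676969528198242), 0.07835861295461655)
ridge [0.00189406 0.86541099]
top left 601 0.0569
top right 6 0.0569
top piece -63 237 [  2. -66.] 0.0848
top piece 53 274 [-0. 52.] 0.0773
[-1.05083875  3.30260048 19.22658059] [ 0.48909102 -0.29613538  0.04164598] 23.5
```

The cover is at 57 mm (fully down) under a steady push of about 20 N, the bar is in line with the ridges, and both pieces stand on the tray. I hand the job in.

```bash
python3 -c "
from plant import finish_job
print(finish_job())"
```

```text
the job is handed in; nothing more can be done
None
```

The job is handed in at about 23.5 s: both cake pieces stand upright on the tray, the fastener is in line with the ridges, and the cover is held fully down at about 20 N with the wing still gripped.

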